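Sort two chocolate balls with a rocking diverter gate

ROBOT

A 6-joint arm with a two-finger parallel gripper is mounted at the origin on a cart in front of the work surface, level with it; the furniture and walls round the work are solid. World frame = base frame: x ahead of the robot, y to its left, z up, the work surface at z = 0. Lengths are in mm, angles in rad, forces in N, time in s.
With the tool pointing down it reaches from about 325 to 1000 mm from the base axis. Payload 5.1 kg.
Tool frame: the origin (TCP) lies at the very end of the fingers, on their centre line; the grasp point (between the pads) lies env.pinch_z behind it (env.pinch_z is the distance from the TCP to the grasp point, in mm); z points along the fingers, y is the direction in which the jaws open and shut (so a half turn about z gives the same grasp; the last joint's range is limited). The gripper opens to 85 mm and grips with 20 to 120 N. Pads are 22 mm wide; open, the fingers measure 114 mm over their backs; the gripper's body (76 mm by 85 mm) begins 54 mm behind the grasp point. The pads swing forward as they close: fully open they stand 13 mm farther back than shut.
Start: joints at [1.204, 0.124, 1.65, -0, 1.367, -0.083], TCP at [182.025, 623.98, 231.322] pointing down, gripper open.
Joint ranges: [-2.61, 2.61], [-1.02, 2.33], [0.03, 2.71], [-1.35, 4.49], [0.32, 2.68], [-2.91, 2.91]. Speed limits (rad/s): [2.57, 2.57, 3.14, 3.14, 3.14, 3.14].

INTERFACE

Orientations are given as [roll, pitch, yaw] about the fixed x, y, z axes, in that order (R = Rz(yaw) Ry(pitch) Rx(roll)).
In Python, from rig import env gives the robot as it stands.
- The arm moves only by the tool step_arm, never from a script. Its argument "plan" is a list of rows, each an object of numbers: "grip": the closure, from -1 (fully open) to 1 (shut), so that 0 is half open; "tx", "ty", "tz": the shift along the tool's x, y, z in m; "roll": the turn about the tool's z in rad. In form: [{"grip": .., "tx": .., "ty": .., "tz": .., "roll": ..}, ...]. A call has 1 to 5 rows; each row is the pose to reach, as a shift and turn from the pose commanded when the call began, along the tool's axes at that moment; what a row does not reach only later rows make up. A row lasts 1/8 s, in which the tool goes at most 62.5 mm and 10.7 degrees, less where a joint would pass 70% of its speed; a pose out of reach is approached as far as the arm can. A call with a gripper value outside its range is refused whole. The fingers move at their own pace and stop on an object; "force" is the grip in N (left out, the last holds). Time passes only in rows, so rows that repeat a pose let the fingers close. It gives the time, the measured TCP pose, the force and the opening at its end, in the units of the state.
- env.get_obs(): the state, without advancing time (a new reading comes with each control period).
- env.get_image(name): name is "scene" or "top" or "wrist"; returns (picture, depth): 384x512x3 uint8, red, green, blue; 384x512 float32, mm along the optical axis (not along the pixel's ray), 0 where there is no reading.
- env.calibration(name): a dict with "fx", "fy", "cx", "cy" (pixels), "position" and "orientation" of the camera in the world. Camera axes: x right, y down, z forward; pixel columns grow to the right and rows downward; lengths in mm; the calibration is good to about 2 mm. The wrist camera is an equidistant fisheye: a pixel r from the principal point sees the ray r / f radians off the axis. A picture is of the moment at which its call begins: read the wrist's pose just before it. calibration takes no time and is no camera call; for the wrist camera it gives the pose at the moment of the call.
- env.close_job(): hands the job in, once; it reports no verdict.
Trained networks look in the newest picture that a camera, given by its name, has taken for a name from the list of things; names that differ only in an ending like _2 or _b are one class to them, and where a whole thing is asked for, a point or a joint stands for the part that bears it (a point fixed in the world has none). Each returns a list of dicts, best first, with "conf" (0 to 1); they miss things now and then, are a little off and sometimes report something else, mostly with a low value. They report only what shows in the picture. A call takes as long as a camera call. They do not tell look-alikes from the thing itself.
- env.recognise(camera, query): "extent" ([left, top, right, bottom] in pixels, round what is visible of it).
- env.regions_of(camera, query): "pixels" (384x512 bool, what is visible of it) and "extent" ([left, top, right, bottom] in pixels, round what is visible of it).
The state is a dict: "time": time; "joint_pos": joint angles; "joint_velocities": joint speeds; "tau": joint torques, N m; "ee_pos": TCP position; "eef_rot": TCP orientation; "contact_force": force on the tool from outside, world axes, zero at the start; "ft_torque": the same for the moment, N m; "gripper_width": opening from 0.0 (shut) to 1.0 (fully open).
Only numpy, scipy, OpenCV 4.12 (cv2) and the standard library are available. Lean on these libraries where they do the work, as an engineer would, in place of code of your own. Each camera call takes 0.05 s, during which the arm holds its last target. There are 200 camera calls.

TASK

Sort the two chocolate balls with the rocking gate: the dark ball must end up lying in the dark brown tray and the white ball in the white tray. Push each ball gently with a fingertip from its place on the ledge onto the gate, which sends it down the chute on the gate's lower side, and rock the gate over to the other side when needed by pressing down its raised blue pad. Do not pinch, lift or carry the balls, and leave the things standing around undisturbed.

Things in the scene. Friction and masses are not known exactly. Their poses are not given: they have to be found in the camera images.
- sorter: Fixed metal sorting stand, a chute at its left and right ends. Origin on the table under the middle of the gate; x points away from the robot, y to its left; yaw varies by 0.25 rad either way. From the near side: ball ledge, gate, the gate's back wall (x = 26 mm), blue pads. Balls, gate and walls stay below 175 mm above the table. All mm below are in this frame, z from the table.
- ledge (a point): Middle of the ledge's top, x = -75, y = 0, z = 116. The ledge spans x -118 to -32, y -85 to 85. Three low rails along x (y = -66, 0, 66; 5 wide, 9 high) make two lanes open at both ends; a ball rests on the flat in each, at x about -70, y about +34 or -34, with a cross ridge 2.5 high behind it (x = -93). Either ball may be in either lane; the lane does not decide where it goes.
- gate_mid (a point): Middle of the gate's floor, z about 100, 0 to 35 below the ledge along its length. A ball pushed slowly (about 50 mm/s) toward +x, until its centre passes the ledge's edge (x = -30), drops onto the gate, is stopped by its back wall and rolls by itself to the gate's lower end, down that chute and into the tray, in about 1 s.
- gate (a joint): Tilt of the grey seesaw gate (rad) about the stand's x axis at z = 96. Top-heavy: it falls to a stop, +0.28 (left, +y, end raised: balls run RIGHT) or -0.28 (right end raised: balls run LEFT). It may start anywhere between and falls to a stop, rarely stays balanced near 0. Pressing the raised pad 20 mm down with under 2 N takes it past level; it then falls over. A ball does not tip it.
- left_pad (a point): Middle of the top face of the left (+y) blue press pad of the gate, 44 (x) x 40 (y) mm, 6 mm thick, behind the back wall, at x = 51, y = 62 mm from the pivot; about 119 mm above the table when raised, 85 mm when down. Nothing stands over it.
- right_pad (a point): Middle of the top face of the right (-y) blue press pad, the same, at x = 51, y = -62 mm.
- dark_ball_center (a point): Centre of the dark brown chocolate ball, diameter 36 mm, about 25 g; on the ledge its centre is 134 mm above the table.
- white_ball_center (a point): Centre of the white (cream) chocolate ball, diameter 36 mm, about 25 g; on the ledge its centre is 134 mm above the table.
- dark_ball: The same dark ball as a body (its origin turns as it rolls: use the centre).
- white_ball: The same white ball as a body (its origin turns as it rolls: use the centre).
- brown_tray: Dark brown open tray, 110 x 120 x 44 mm outside, walls 4 mm, fixed, at the end of the left or the right chute (they swap; 188 mm to the side of the stand's middle). Origin under its centre.
- white_tray: White (cream) open tray, the same size, at the end of the other chute. Origin under its centre.
- piping_nozzle_3: Bystander: steel piping nozzle, diameter 39 mm, 50 mm high, behind the stand.
- ring_cutter_2: Bystander: small round steel cutter, diameter 40 mm, 35 mm high, behind the stand.
- piping_nozzle_1: Bystander: steel piping nozzle, diameter 36 mm, 46 mm high, behind the stand.
- spare_nozzle: Bystander: white plastic nozzle, diameter 48 mm, 52 mm high, behind the stand.
Mind the look-alikes: they are no part of the job. What is shaped like the white_ball but red or turquoise is not meant.

How it is judged:
By the outcome, as a careful person would: the job done as asked, in the order asked, and still so for the second after the job is handed in, with the robot touching nothing.
It also fails if it takes over 72 s, if anything falls off the work surface, if the arm or the gripper's body presses on something with over 40 N, if the wrist force passes 120 N, or if a joint passes its speed limit or range.

## Working session

There is one attempt and no reset: what is moved stays moved. The work goes in short steps, Python scripts to look and compute and a tool call to move; the robot and the scene stay as the last step left them, time stands still between calls to the robot, and variables do not carry over. Pictures are saved under pics/ and viewed, about 8 in all and at most 12, crops included, and the job is handed in when it is done.

Besides the shell and the picture viewer there is one more tool, called after "Request:" by a JSON object that holds its "fn" and its "kwargs", one argument or row to a line. step_arm: Moves the arm, as the interface text tells. Its arguments: {"type":"object","properties":{"plan":{"type":"array"},"force":{"type":"number"}},"required":["plan"]}

```bash
mkdir -p pics; ls
cat > h.py <<'E'
import numpy as np, cv2
from rig import env
from scipy.spatial.transform import Rotation as R
def Rm(o):
    o=np.array(o,float)
    if o.shape==(3,3): return o
    return R.from_euler('xyz',o).as_matrix() if o.size==3 else R.from_quat(o).as_matrix()
def pt(cam,u,v,d):
    c=env.calibration(cam)
    p=np.stack([(u-c['cx'])/c['fx']*d,(v-c['cy'])/c['fy']*d,d*np.ones_like(u,dtype=float)],-1)
    return p@Rm(c['orientation']).T+np.array(c['position'])
def proj(cam,P):
    c=env.calibration(cam); q=(np.array(P)-c['position'])@Rm(c['orientation'])
    return q[...,0]/q[...,2]*c['fx']+c['cx'],q[...,1]/q[...,2]*c['fy']+c['cy']
E
python3 - <<'E'
from h import *
ims=[]
for n in('scene','top'):
    im,d=env.get_image(n); np.savez(f'/tmp/{n}.npz',im=im,d=d); ims.append(im)
    print(n,env.calibration(n))
    for q in('dark_ball','white_ball','left_pad','brown_tray','white_tray','sorter'):
        for r in env.regions_of(n,q)[:4]:
            m=r['pixels']&(d>0); v,u=np.nonzero(m)
            p=pt(n,u.astype(float),v.astype(float),d[m]) if m.any() else np.zeros((1,3))
            print(n,q,round(r['conf'],2),r['extent'],np.median(p,0).round(),p.max(0).round())
cv2.imwrite('pics/a.png',np.vstack(ims)[:,:,::-1]) 
print(env.get_obs(),env.pinch_z)
E
python3 -c "
import cv2;a=cv2.imread('pics/a.png');cv2.imwrite('pics/a_scene.png',cv2.resize(a[:384],(768,576)));cv2.imwrite('pics/a_top.png',cv2.resize(a[384:],(768,576)))"
```

```text
pics
scene {'fx': 408.0011188581122, 'fy': 408.0011188581122, 'cx': 257.1983719500378, 'cy': 197.96746947397662, 'position': array([139.60712155, 327.34286346, 800.99722469]), 'orientation': array([-2.48749005,  0.01596827, -2.14702527])}
scene dark_ball 0.56 [284.0, 223.4, 300.1, 239.7] [467.  51. 147.] [490.  65. 154.]
scene dark_ball 0.49 [306.5, 201.3, 322.2, 219.1] [477. -16. 146.] [498.  -3. 156.]
scene white_ball 0.71 [194.5, 222.4, 207.5, 236.8] [633. 177.  30.] [665. 192.  41.]
scene white_ball 0.62 [279.3, 225.9, 300.4, 240.9] [467.  51. 146.] [494.  65. 154.]
scene white_ball 0.57 [360.3, 229.7, 374.6, 246.0] [ 414. -127.   30.] [ 445. -114.   37.]
scene white_ball 0.48 [234.0, 183.3, 251.3, 197.0] [676.  33.  32.] [694.  86. 167.]
scene left_pad 0.65 [231.7, 173.0, 306.4, 233.4] [565.  37. 115.] [684. 108. 168.]
scene brown_tray 0.84 [174.2, 243.4, 249.3, 320.8] [525. 211.   6.] [593. 275.  53.]
scene white_tray 0.95 [316.5, 156.8, 369.9, 211.1] [ 579. -193.    9.] [657. -72. 117.]
scene white_tray 0.37 [231.4, 174.5, 308.8, 234.1] [565.  37. 115.] [692. 108. 168.]
scene 
[... 1136 characters left out ...]
169.]
{'time': 0.7, 'joint_pos': array([ 1.20441382e+00,  1.23770781e-01,  1.65029324e+00, -3.82724085e-05,
        1.36750136e+00, -8.25805656e-02]), 'joint_velocities': array([ 0.00026872,  0.00046428,  0.00023329, -0.00116151,  0.00089233,
       -0.00212962]), 'tau': array([-8.87920432e-04, -4.23444772e+01, -3.65658903e+01, -1.84949572e-04,
        2.89074242e-04, -2.06485163e-05]), 'ee_pos': array([182.02693107, 623.98146973, 231.34514307]), 'eef_rot': array([3.14156856e+00, 3.96067715e-05, 2.85779843e+00]), 'contact_force': array([ 0.0946708 ,  0.52008745, -0.29772262]), 'ft_torque': array([-0.02099736, -0.00307716, -0.00907123]), 'gripper_width': 1.0005168816500798} 18.700000000000003
```

View pics/a_scene.png

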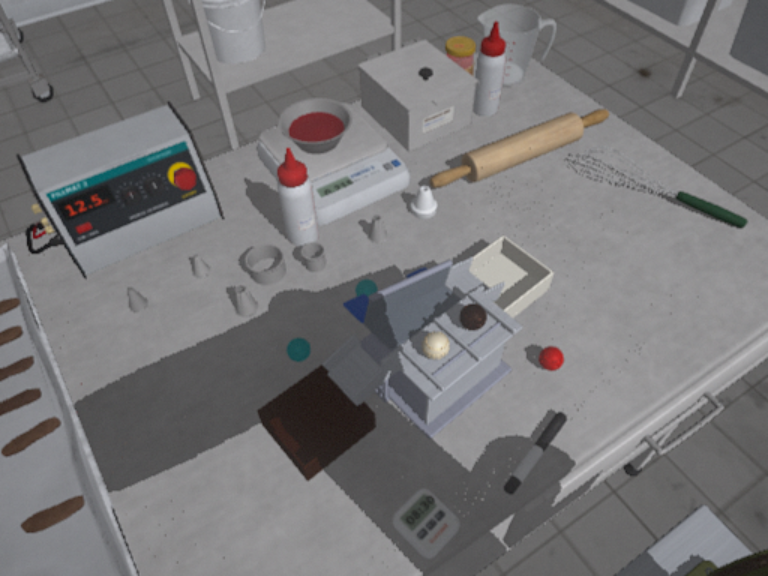

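View pics/a_top.png

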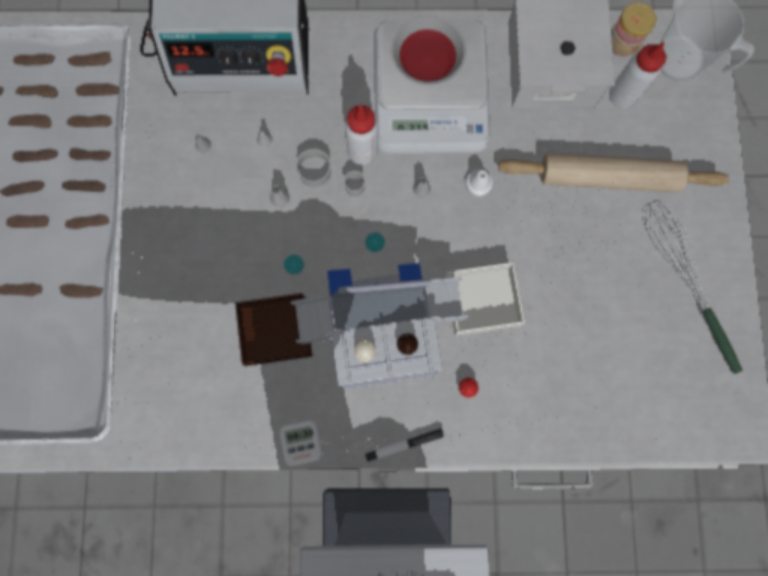

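The scene view shows the white ball at about (291,230) and the dark ball at (315,211), both on the ledge. The red ball at (367,239) and the turquoise ones at (199,233) and (244,192) are decoys. The brown tray is on the left and the white tray on the right. Next I'll fit the stand's frame and the gate's tilt.

Run:
```python
from h import *
from scipy.optimize import least_squares
def pts(n,m,d):
    v,u=np.nonzero(m&(d>0)); return pt(n,u.astype(float),v.astype(float),d[m&(d>0)].astype(float))
C={}
for n in('scene','top'):
    z=np.load(f'/tmp/{n}.npz'); im,d=z['im'],z['d']
    v,u=np.mgrid[:384,:512]; P=pt(n,u.astype(float),v.astype(float),d.astype(float))
    b=im.astype(int)
    blue=(b[...,2]>b[...,0]+50)&(b[...,2]>b[...,1]+40)&(np.abs(P[...,0]-590)<100)&(np.abs(P[...,1])<150)&(P[...,2]>60)
    k,lab,st,ce=cv2.connectedComponentsWithStats(blue.astype(np.uint8))
    for i in range(1,k):
        if st[i,4]>15:
            p=P[lab==i]; print(n,'blue',st[i],p.mean(0).round(1),p.min(0).round(),p.max(0).round())
    near=(np.abs(P[...,0]-475)<45)&(np.abs(P[...,1]-12)<90)
    # balls: points above rails
    up=near&(P[...,2]>129)&(P[...,2]<158)&(P[...,0]<510)
    k,lab,st,ce=cv2.connectedComponentsWithStats(up.astype(np.uint8))
    for i in range(1,k):
        if st[i,4]>40:
            p=P[lab==i]; f=least_squares(lambda c:np.linalg.norm(p-c,axis=1)-18,p.mean(0)-[0,0,15],loss='soft_l1')
            print(n,'ball',st[i],f.x.round(1),np.std(f.fun).round(1),im[lab==i].mean(0).round())
    # ledge top
    led=(np.abs(P[...,0]-475)<75)&(np.abs(P[...,1]-12)<120)&(np.abs(P[...,2]-118)<7)
    q=P[led][:,:2].astype(np.float32); r=cv2.minAreaRect(q); print(n,'ledge',r,np.median(P[led][:,2]))
    # trays rim
    for s in(1,-1):
        t=(np.abs(P[...,2]-42)<8)&(np.abs(P[...,0]-550)<120)&(s*P[...,1]>90)&(s*P[...,1]<290)
        print(n,'tray',s,cv2.minAreaRect(P[t][:,:2].astype(np.float32)))
    # back wall top: highest
    w=(P[...,2]>135)&(P[...,0]>520)&(P[...,0]<600)&(np.abs(P[...,1])<120)
    p=P[w]; 
    for y in range(-80,120,20):
        s=p[np.abs(p[:,1]-y)<10]
        if len(s): print('wall',y,s[:,2].max().round(),s[s[:,2]>s[:,2].max()-4].mean(0).round())
im=np.load('/tmp/scene.npz')['im'][150:310,160:390]; cv2.imwrite('pics/crop1.png',cv2.resize(im[:,:,::-1],None,fx=3.4,fy=3.4,interpolation=cv2.INTER_CUBIC))
```

```text
scene ball [307 202  18  18 251] [483.  -21.7 134.6] 1.0 [62. 54. 53.]
scene ball [282 221  18  18 266] [473.6  46.4 134.5] 1.1 [181. 172. 152.]
scene ledge ((486.2222900390625, 16.879608154296875), (130.12208557128906, 188.45008850097656), 1.2144033908843994) 116.82545054804183
scene tray 1 ((540.4140014648438, 207.37026977539062), (172.2693634033203, 160.9256134033203), 24.129531860351562)
scene tray -1 ((573.2794799804688, -166.7083740234375), (111.55811309814453, 117.49251556396484), 7.851220607757568)
wall -20 140.0 [578. -17. 138.]
wall 0 146.0 [576.   4. 144.]
wall 20 152.0 [573.  24. 150.]
wall 40 160.0 [570.  46. 157.]
wall 60 163.0 [568.  62. 161.]
wall 80 168.0 [566.  81. 166.]
wall 100 156.0 [563.  92. 154.]
top blue [267 177  13  10 112] [609.1 -31.2  85.1] [596. -47.  76.] [622. -16.  93.]
top blue [219 181  15  14 137] [591.5  87.6 119.2] [570.  70. 110.] [605. 104. 128.]
top ball [264 222  15  15 179] [482.4 -22.7 133.9] 1.4 [53. 41. 37.]
top ball [236 226  15  15 179] [473.2  45.6 133.9] 1.5 [167. 163. 152.]
top ledge ((485.5882568359375, 15.135124206542969), (129.30386352539062, 187.29331970214844), 1.0464396476745605) 116.3445520953286
top tray 1 ((554.7542724609375, 211.82925415039062), (177.90682983398438, 120.13225555419922), 8.008614540100098)
top tray -1 ((572.7636108398438, -165.5196075439453), (110.5427474975586, 120.548583984375), 7.930574417114258)
wall -40 138.0 [579. -31. 138.]
wall -20 141.0 [579. -15. 139.]
wall 0 148.0 [576.   1. 146.]
wall 20 151.0 [573.  22. 149.]
wall 40 157.0 [571.  44. 156.]
wall 60 164.0 [568.  63. 162.]
wall 80 169.0 [566.  81. 167.]
wall 100 144.0 [563.  92. 143.]
```

View pics/crop1.png

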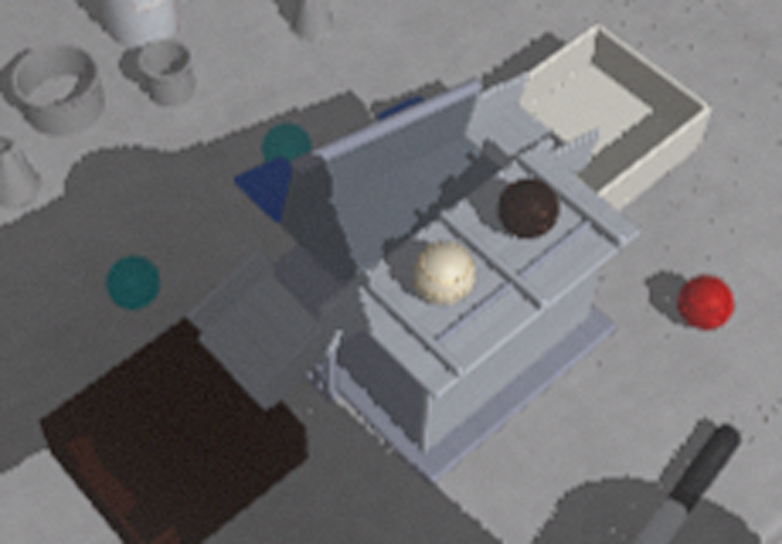

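Trays and balls agree: yaw is 0.138 and the stand's origin is about (547.2, 21). The left pad is raised (119 against 85), so the gate sends balls right, into the white tray. That makes the order white ball first, then left pad, then dark ball. I'll move in with the gripper shut and aligned to the stand.

Request:
{"fn": "step_arm", "kwargs": {
  "plan": [
    {"grip": 1,"tx": -0.038,"ty": -0.046,"tz": 0,"roll": -0.09},
    {"grip": 1,"tx": -0.076,"ty": -0.092,"tz": 0,"roll": -0.18},
    {"grip": 1,"tx": -0.114,"ty": -0.138,"tz": 0,"roll": -0.27},
    {"grip": 1,"tx": -0.152,"ty": -0.184,"tz": 0,"roll": -0.36},
    {"grip": 1,"tx": -0.19,"ty": -0.23,"tz": 0,"roll": -0.422}
  ]
}}

```text
time: 1.32
ee_pos: [300.5, 348.3, 231.6]
eef_rot: [3.141, 0.001, -3.001]
contact_force: [1.9, 0.3, 0.3]
gripper_width: 0.003
```

Request:
{"fn": "step_arm", "kwargs": {
  "plan": [
    {"grip": 1,"tx": -0.016,"ty": -0.058,"tz": 0,"roll": 0},
    {"grip": 1,"tx": -0.032,"ty": -0.116,"tz": 0,"roll": 0},
    {"grip": 1,"tx": -0.048,"ty": -0.174,"tz": 0,"roll": 0},
    {"grip": 1,"tx": -0.064,"ty": -0.232,"tz": 0,"roll": 0},
    {"grip": 1,"tx": -0.08,"ty": -0.29,"tz": 0,"roll": 0}
  ]
}}

```text
time: 1.95
ee_pos: [419.7, 71.9, 231.9]
eef_rot: [3.142, 0.002, -3.004]
contact_force: [0.6, -0.8, 0.1]
gripper_width: -0.002
```

```bash
cat > s.py <<'E'
from h import *
o=env.get_obs(); th=.138; d=o['ee_pos'][:2]-[547.2,21]
print('t',o['time'],'tool in stand',[round(float(x),1) for x in (d@[np.cos(th),np.sin(th)],d@[-np.sin(th),np.cos(th)],o['ee_pos'][2])],o['eef_rot'].round(3),o['contact_force'].round(1))
E
python3 s.py
```

```text
t 1.95 tool in stand [-119.3, 67.9, 231.9] [ 3.142e+00  2.000e-03 -3.004e+00] [ 0.6 -0.8  0.1]
```

Request:
{"fn": "step_arm", "kwargs": {
  "plan": [
    {"grip": 1,"tx": -0.006,"ty": -0.033,"tz": 0,"roll": 0},
    {"grip": 1,"tx": -0.006,"ty": -0.033,"tz": 0.03,"roll": 0},
    {"grip": 1,"tx": -0.006,"ty": -0.033,"tz": 0.07,"roll": 0},
    {"grip": 1,"tx": -0.006,"ty": -0.033,"tz": 0.104,"roll": 0},
    {"grip": 1,"tx": -0.006,"ty": -0.033,"tz": 0.104,"roll": 0}
  ]
}}

```text
time: 2.58
ee_pos: [427.4, 41.9, 124.6]
eef_rot: [3.141, -0.006, -3.003]
contact_force: [-0.8, -0.2, -0.4]
gripper_width: -0.001
```

```bash
python3 s.py
python3 - <<'E'
from h import *
im,d=env.get_image('scene');cv2.imwrite('pics/b.png',cv2.resize(im[150:310,230:390,::-1],None,fx=3.5,fy=3.5))
E
```

```text
t 2.575 tool in stand [-115.8, 37.2, 124.6] [ 3.141 -0.006 -3.003] [-0.8 -0.2 -0.4]
```

View pics/b.png

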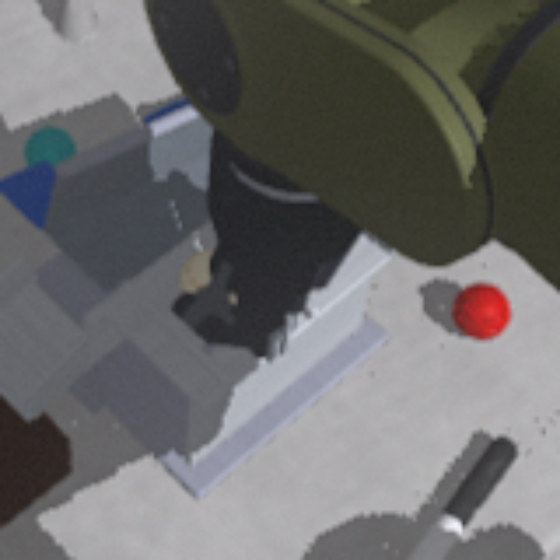

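The white ball is just ahead of the shut fingers. Now a slow push at about 48 mm/s.

Request:
{"fn": "step_arm", "kwargs": {
  "plan": [
    {"grip": 1,"tx": -0.006,"ty": -0.002,"tz": -0.002,"roll": 0},
    {"grip": 1,"tx": -0.012,"ty": -0.002,"tz": -0.002,"roll": 0},
    {"grip": 1,"tx": -0.018,"ty": -0.002,"tz": -0.002,"roll": 0},
    {"grip": 1,"tx": -0.024,"ty": -0.002,"tz": -0.002,"roll": 0},
    {"grip": 1,"tx": -0.03,"ty": -0.002,"tz": -0.002,"roll": 0}
  ]
}}

```text
time: 3.25
ee_pos: [460.1, 44.1, 129.3]
eef_rot: [3.142, -0.0, -3.003]
contact_force: [0.1, -0.6, -0.2]
gripper_width: 0.004
```

Request:
{"fn": "step_arm", "kwargs": {
  "plan": [
    {"grip": 1,"tx": -0.006,"ty": 0,"tz": 0,"roll": 0},
    {"grip": 1,"tx": -0.012,"ty": 0,"tz": 0,"roll": 0},
    {"grip": 1,"tx": -0.018,"ty": 0,"tz": 0,"roll": 0},
    {"grip": 1,"tx": -0.024,"ty": 0,"tz": 0,"roll": 0},
    {"grip": 1,"tx": -0.03,"ty": 0,"tz": 0,"roll": 0}
  ]
}}

```text
time: 3.88
ee_pos: [489.8, 48.2, 129.3]
eef_rot: [3.142, -0.0, -3.003]
contact_force: [0.6, 0.7, 0.1]
gripper_width: 0.001
```

```bash
cat > b.py <<'E'
from h import *
for n in('scene','top'):
    im,d=env.get_image(n); v,u=np.mgrid[:384,:512]; P=pt(n,u.astype(float),v.astype(float),d.astype(float))
    for q in('white_ball','dark_ball'):
        for r in env.regions_of(n,q)[:4]:
            m=r['pixels']&(d>0); p=np.median(P[m],0) if m.any() else np.zeros(3)
            e=p[:2]-[547.2,21]; c,s=np.cos(.138),np.sin(.138)
            print(n,q,round(r['conf'],2),'stand',round(e[0]*c+e[1]*s),round(-e[0]*s+e[1]*c),round(p[2]),im[m].mean(0).round())
E
python3 s.py; python3 b.py
```

```text
t 3.875 tool in stand [-53.1, 34.9, 129.3] [ 3.142 -0.    -3.003] [0.6 0.7 0.1]
scene white_ball 0.52 stand 107 142 29 [45. 94. 96.]
scene white_ball 0.46 stand -152 -126 29 [179.  52.  52.]
scene dark_ball 0.8 stand -74 -27 146 [66. 55. 52.]
top white_ball 0.57 stand -151 -133 30 [141.  51.  51.]
top white_ball 0.48 stand 130 -10 30 [40. 82. 84.]
top dark_ball 0.49 stand -73 -40 147 [62. 54. 48.]
```

Request:
{"fn": "step_arm", "kwargs": {
  "plan": [
    {"grip": 1,"tx": 0.01,"ty": 0,"tz": 0,"roll": 0},
    {"grip": 1,"tx": 0.01,"ty": 0,"tz": -0.04,"roll": 0},
    {"grip": 1,"tx": 0.01,"ty": 0,"tz": -0.09,"roll": 0},
    {"grip": 1,"tx": 0.01,"ty": 0.05,"tz": -0.1,"roll": 0},
    {"grip": 1,"tx": 0.01,"ty": 0.11,"tz": -0.1,"roll": 0}
  ]
}}

```text
time: 4.8
ee_pos: [464.7, 156.2, 231.6]
eef_rot: [3.141, 0.004, -3.006]
contact_force: [0.7, -0.2, -0.3]
gripper_width: -0.006
```

Request:
{"fn": "step_arm", "kwargs": {
  "plan": [
    {"grip": 1,"tx": 0,"ty": 0.04,"tz": 0,"roll": 0},
    {"grip": 1,"tx": 0,"ty": 0.04,"tz": 0,"roll": 0}
  ]
}}

```text
time: 5.05
ee_pos: [457.6, 197.1, 229.2]
eef_rot: [3.142, -0.0, -2.999]
contact_force: [-0.2, 0.1, 0.5]
gripper_width: -0.0
```

```bash
python3 s.py; python3 b.py
python3 - <<'E'
from h import *
im,d=env.get_image('top');cv2.imwrite('pics/c.png',cv2.resize(im[140:290,140:370,::-1],None,fx=3.4,fy=3.4))
E
```

```text
t 5.05 tool in stand [-64.5, 186.7, 229.2] [ 3.142 -0.    -2.999] [-0.2  0.1  0.5]
top white_ball 0.48 stand 130 -12 30 [41. 83. 85.]
top white_ball 0.45 stand 110 139 29 [40. 83. 86.]
top white_ball 0.41 stand 3 -222 34 [172. 167. 155.]
top dark_ball 0.51 stand -72 -33 145 [66. 56. 53.]
top dark_ball 0.27 stand 15 2 107 [79. 86. 99.]
```

View pics/c.png

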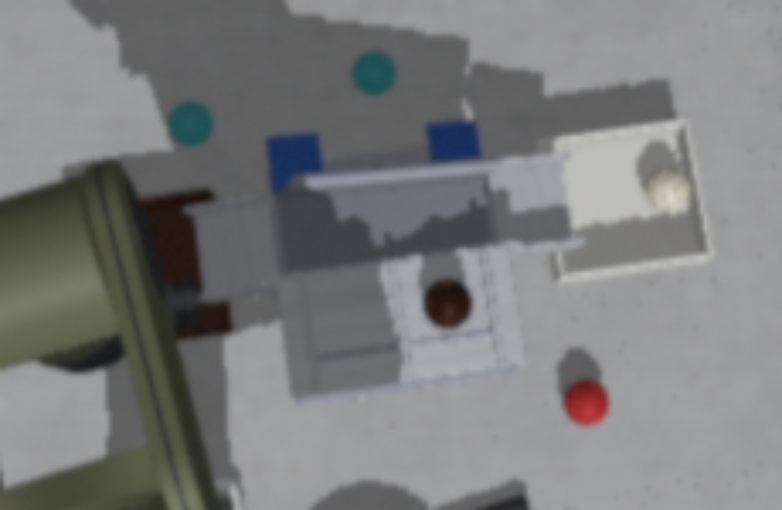

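The white ball lies in the white tray, at crop (668,190). Next is the left pad.

Request:
{"fn": "step_arm", "kwargs": {
  "plan": [
    {"grip": 1,"tx": -0.04,"ty": -0.041,"tz": 0,"roll": 0},
    {"grip": 1,"tx": -0.08,"ty": -0.083,"tz": 0,"roll": 0},
    {"grip": 1,"tx": -0.122,"ty": -0.125,"tz": 0,"roll": 0},
    {"grip": 1,"tx": -0.122,"ty": -0.125,"tz": 0,"roll": 0},
    {"grip": 1,"tx": -0.122,"ty": -0.125,"tz": 0,"roll": 0}
  ]
}}

```text
time: 6.02
ee_pos: [596.7, 87.7, 228.9]
eef_rot: [3.141, -0.001, -3.005]
contact_force: [-0.2, -0.0, 0.3]
gripper_width: 0.003
```

```bash
python3 s.py
```

```text
t 6.025 tool in stand [58.2, 59.3, 228.9] [ 3.141e+00 -1.000e-03 -3.005e+00] [-0.2 -0.   0.3]
```

Request:
{"fn": "step_arm", "kwargs": {
  "plan": [
    {"grip": 1,"tx": 0,"ty": 0.002,"tz": 0.05,"roll": 0},
    {"grip": 1,"tx": 0,"ty": 0.002,"tz": 0.09,"roll": 0},
    {"grip": 1,"tx": 0,"ty": 0.002,"tz": 0.1,"roll": 0},
    {"grip": 1,"tx": 0,"ty": 0.002,"tz": 0.108,"roll": 0},
    {"grip": 1,"tx": 0,"ty": 0.002,"tz": 0.116,"roll": 0}
  ]
}}

```text
time: 6.65
ee_pos: [597.9, 90.8, 115.3]
eef_rot: [-3.141, 0.004, -3.003]
contact_force: [0.3, 0.1, 1.5]
gripper_width: -0.005
```

Request:
{"fn": "step_arm", "kwargs": {
  "plan": [
    {"grip": 1,"tx": 0,"ty": 0,"tz": 0.008,"roll": 0},
    {"grip": 1,"tx": 0,"ty": 0,"tz": 0.016,"roll": 0},
    {"grip": 1,"tx": 0,"ty": 0,"tz": 0.019,"roll": 0},
    {"grip": 1,"tx": 0,"ty": 0,"tz": 0.019,"roll": 0}
  ]
}}

```text
time: 7.15
ee_pos: [596.4, 90.3, 93.9]
eef_rot: [3.142, -0.001, -3.004]
contact_force: [0.6, -0.2, 0.1]
gripper_width: 0.0
```

```bash
python3 s.py
```

```text
t 7.15 tool in stand [58.3, 61.8, 93.9] [ 3.142e+00 -1.000e-03 -3.004e+00] [ 0.6 -0.2  0.1]
```

Request:
{"fn": "step_arm", "kwargs": {
  "plan": [
    {"grip": 1,"tx": 0,"ty": 0,"tz": -0.05,"roll": 0},
    {"grip": 1,"tx": 0,"ty": 0,"tz": -0.1,"roll": 0},
    {"grip": 1,"tx": 0,"ty": 0,"tz": -0.135,"roll": 0},
    {"grip": 1,"tx": 0.04,"ty": -0.022,"tz": -0.135,"roll": 0},
    {"grip": 1,"tx": 0.09,"ty": -0.05,"tz": -0.135,"roll": 0}
  ]
}}

```text
time: 7.78
ee_pos: [514.3, 28.1, 230.7]
eef_rot: [-3.141, 0.002, -3.002]
contact_force: [0.6, -0.3, 0.0]
gripper_width: 0.0
```

Request:
{"fn": "step_arm", "kwargs": {
  "plan": [
    {"grip": 1,"tx": 0.042,"ty": -0.023,"tz": 0,"roll": 0},
    {"grip": 1,"tx": 0.084,"ty": -0.046,"tz": 0,"roll": 0},
    {"grip": 1,"tx": 0.084,"ty": -0.046,"tz": 0,"roll": 0},
    {"grip": 1,"tx": 0.084,"ty": -0.046,"tz": 0,"roll": 0}
  ]
}}

```text
time: 8.28
ee_pos: [438.0, -28.7, 230.0]
eef_rot: [-3.141, 0.002, -3.004]
contact_force: [-0.1, -0.2, 0.7]
gripper_width: -0.001
```

```bash
python3 s.py; python3 b.py
python3 - <<'E'
from h import *
a,_=env.get_image('top');b,_=env.get_image('scene')
cv2.imwrite('pics/d.png',np.hstack([cv2.resize(x,None,fx=2,fy=2) for x in(a[140:290,160:355,::-1],b[150:300,195:390,::-1])]))
E
```

```text
t 8.275 tool in stand [-115.0, -34.2, 230.0] [-3.141e+00  2.000e-03 -3.004e+00] [-0.1 -0.2  0.7]
scene white_ball 0.71 stand 126 -7 30 [39. 86. 89.]
scene white_ball 0.54 stand 106 143 30 [ 40. 107. 110.]
scene white_ball 0.49 stand -152 -127 29 [165.  57.  57.]
scene dark_ball 0.67 stand -75 -27 146 [65. 56. 55.]
scene dark_ball 0.17 stand 16 2 110 [82. 87. 97.]
top white_ball 0.64 stand 8 -203 5 [159. 159. 156.]
top white_ball 0.58 stand 130 -12 30 [39. 83. 85.]
top white_ball 0.56 stand 3 -223 34 [171. 166. 154.]
top white_ball 0.35 stand 2 197 5 [41. 28. 23.]
top dark_ball 0.59 stand 19 9 105 [69. 76. 90.]
```

View pics/d.png

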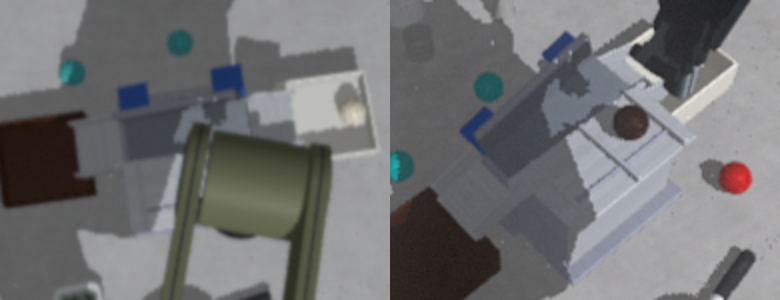

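The gate has tipped, with the right pad now raised, so balls run left. The dark ball is still in place. I'll go down behind it and push.

Request:
{"fn": "step_arm", "kwargs": {
  "plan": [
    {"grip": 1,"tx": 0.001,"ty": 0,"tz": 0.04,"roll": 0},
    {"grip": 1,"tx": 0.001,"ty": 0,"tz": 0.08,"roll": 0},
    {"grip": 1,"tx": 0.001,"ty": 0,"tz": 0.101,"roll": 0},
    {"grip": 1,"tx": 0.001,"ty": 0,"tz": 0.101,"roll": 0},
    {"grip": 1,"tx": 0.001,"ty": 0,"tz": 0.101,"roll": 0}
  ]
}}

```text
time: 9.3
ee_pos: [437.3, -28.9, 129.5]
eef_rot: [-3.141, 0.002, -3.003]
contact_force: [-0.1, -0.2, 0.6]
gripper_width: -0.001
```

Request:
{"fn": "step_arm", "kwargs": {
  "plan": [
    {"grip": 1,"tx": -0.006,"ty": 0,"tz": 0,"roll": 0},
    {"grip": 1,"tx": -0.012,"ty": 0,"tz": 0,"roll": 0},
    {"grip": 1,"tx": -0.018,"ty": 0,"tz": 0,"roll": 0},
    {"grip": 1,"tx": -0.024,"ty": 0,"tz": 0,"roll": 0},
    {"grip": 1,"tx": -0.03,"ty": 0,"tz": 0,"roll": 0}
  ]
}}

```text
time: 9.93
ee_pos: [466.7, -24.6, 128.3]
eef_rot: [3.142, -0.0, -3.003]
contact_force: [-0.7, -0.2, -0.2]
gripper_width: 0.002
```

Request:
{"fn": "step_arm", "kwargs": {
  "plan": [
    {"grip": 1,"tx": -0.006,"ty": 0,"tz": 0,"roll": 0},
    {"grip": 1,"tx": -0.012,"ty": 0,"tz": 0,"roll": 0},
    {"grip": 1,"tx": -0.018,"ty": 0,"tz": 0,"roll": 0},
    {"grip": 1,"tx": -0.024,"ty": 0,"tz": 0,"roll": 0},
    {"grip": 1,"tx": -0.032,"ty": 0,"tz": 0,"roll": 0}
  ]
}}

```text
time: 10.55
ee_pos: [498.3, -20.2, 128.3]
eef_rot: [3.142, -0.0, -3.003]
contact_force: [0.2, 1.2, 0.9]
gripper_width: 0.004
```

Request:
{"fn": "step_arm", "kwargs": {
  "plan": [
    {"grip": 1,"tx": 0.01,"ty": 0,"tz": 0,"roll": 0},
    {"grip": 1,"tx": 0.01,"ty": 0,"tz": -0.04,"roll": 0},
    {"grip": 1,"tx": 0.01,"ty": 0,"tz": -0.09,"roll": 0},
    {"grip": 1,"tx": 0.03,"ty": -0.03,"tz": -0.1,"roll": 0},
    {"grip": 1,"tx": 0.06,"ty": -0.07,"tz": -0.1,"roll": 0}
  ]
}}

```text
time: 11.18
ee_pos: [448.1, -98.4, 230.2]
eef_rot: [-3.14, 0.003, -3.001]
contact_force: [-0.1, -0.8, -0.5]
gripper_width: -0.002
```

Request:
{"fn": "step_arm", "kwargs": {
  "plan": [
    {"grip": 1,"tx": 0,"ty": -0.05,"tz": 0,"roll": 0},
    {"grip": 1,"tx": 0,"ty": -0.06,"tz": 0,"roll": 0},
    {"grip": 1,"tx": 0,"ty": -0.06,"tz": 0,"roll": 0},
    {"grip": 1,"tx": 0,"ty": -0.06,"tz": 0,"roll": 0},
    {"grip": 1,"tx": 0,"ty": -0.06,"tz": 0,"roll": 0}
  ]
}}

```text
time: 11.8
ee_pos: [456.4, -156.3, 228.2]
eef_rot: [3.141, -0.0, -3.002]
contact_force: [0.7, 0.8, -0.8]
gripper_width: -0.003
```

```bash
python3 s.py; python3 b.py
python3 - <<'E'
from h import *
a,_=env.get_image('top');b,_=env.get_image('scene')
cv2.imwrite('pics/e.png',np.vstack([np.hstack([cv2.resize(x,None,fx=2,fy=2) for x in(a[140:290,160:355,::-1],b[150:300,195:390,::-1])]),cv2.resize(np.hstack([b[60:240,50:320,::-1],a[70:250,100:370,::-1]]),(780,260))]))
E
```

```text
t 11.8 tool in stand [-114.3, -163.1, 228.2] [ 3.141 -0.    -3.002] [ 0.7  0.8 -0.8]
scene white_ball 0.74 stand -152 -127 30 [153.  52.  52.]
scene white_ball 0.5 stand 0 -219 33 [181. 173. 153.]
scene white_ball 0.46 stand 107 144 31 [31. 78. 81.]
scene dark_ball 0.8 stand -1 228 36 [37. 31. 29.]
top white_ball 0.57 stand 236 146 22 [136. 137. 138.]
top white_ball 0.51 stand 11 -217 34 [151. 147. 134.]
top white_ball 0.28 stand 2 223 35 [28. 17. 11.]
top dark_ball 0.64 stand 4 225 33 [28. 17. 12.]
```

View pics/e.png

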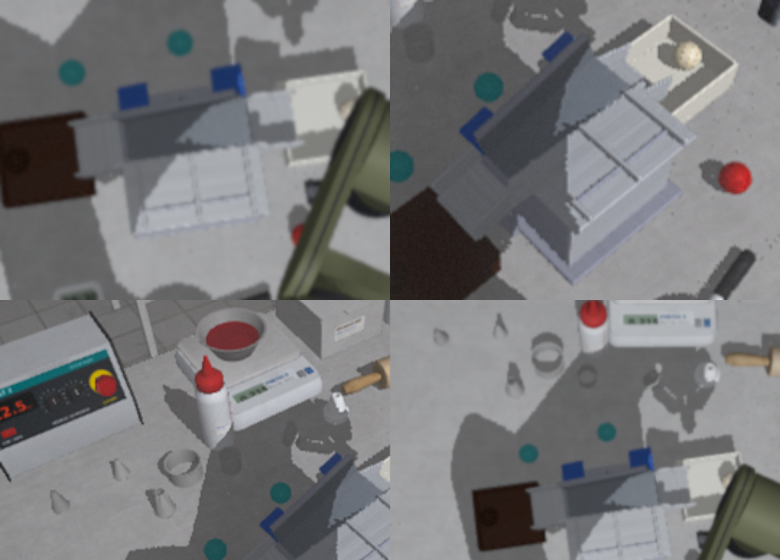

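The dark ball is in the brown tray at crop (15,160), stand frame (0, 226, z 35). The white ball is in the white tray at crop (688,55). The bystanders are standing where they were, and the arm is clear.

```bash
python3 -c "
from rig import env
print(env.close_job(), env.get_obs()['time'])"
```

```text
the job is handed in; nothing more can be done
the job is handed in; nothing more can be done
```

Both balls are sorted: the white ball is in the white tray and the dark ball is in the brown tray. I handed the job in at about 12 s, against the 72 s limit.

- **Sequence:** The gate started with its left side raised, so I pushed the white ball first, at about 48 mm/s with the shut fingers, and it ran right. I then pressed the left pad down, which tipped the gate, and pushed the dark ball, which ran left.
- **Final checks:** Both cameras show each ball in its own tray: dark at stand y +226, white at about -218. The ledge is empty and the look-alike balls and bystanders look undisturbed. The arm was clear of everything, and the contact force readings stayed below about 2.1 N.
- **Disagreements:** The networks also reported the red and turquoise balls and a bystander as "white_ball". I rejected those by colour and position. No check failed.

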